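Load the frame tester and switch its range key

ROBOT

A 7-joint arm with a two-finger parallel gripper is mounted at the origin on the work surface. World frame = base frame: x ahead of the robot, y to its left, z up, the work surface at z = 0. Lengths are in mm, angles in rad, forces in N, time in s.
With the tool pointing down it reaches from about 400 to 925 mm from the base axis. Payload 5.6 kg.
Tool frame: the origin (TCP) lies on the centre line of the jaws, within the pads' length; the fingertips stand 25 mm ahead of it and the grasp point (between the pads) lies 6 mm ahead of it (tip_extent is the distance from the TCP to the fingertips, in mm); z points along the fingers, y is the line along which they close (so a half turn about z gives the same grasp; the last joint's range is limited). The gripper opens to 85 mm and grips with 20 to 120 N. Pads are 22 mm wide; open, the fingers measure 114 mm over their backs; the gripper's body (76 mm by 85 mm) begins 54 mm behind the grasp point. The pads swing forward as they close: fully open they stand 13 mm farther back than shut.
Start: joints at [-1.306, 0.468, -0.012, 1.603, 0.006, 1.071, -0.056], TCP at [196.965, 619.445, 256.29] pointing down, gripper open.
Joint ranges: [-2.53, 2.53], [-0.31, 2.02], [-1.57, 1.55], [0.28, 2.44], [-1.29, 4.43], [0.15, 1.84], [-2.92, 2.92]. Speed limits (rad/s): [2.57, 2.57, 3.14, 3.14, 3.14, 3.14, 3.14].

INTERFACE

Orientations are given as [roll, pitch, yaw] about the fixed x, y, z axes, in that order (R = Rz(yaw) Ry(pitch) Rx(roll)).
In Python, from bench import get_state, read_camera, camera_params, sign_off, tip_extent gives the robot as it stands.
- The arm moves only by the tool apply_moves, never from a script. Its argument "increments" is a list of rows, each a list of 7 numbers: the shift along the world's x, y, z in m, then the turn, a rotation vector about the world's x, y, z in units of 5 degrees (1.0 is 5 degrees), then the opening in per cent of the stroke, from 0 (shut) to 100 (fully open). A call has 1 to 5 rows; each row is the pose to reach, as a shift and turn from the pose commanded when the call began; what a row does not reach only later rows make up. A row lasts 1/12 s, in which the tool goes at most 41.7 mm and 7.16 degrees, less where a joint would pass 70% of its speed; a pose out of reach is approached as far as the arm can. A call with a gripper value outside its range is refused whole. The fingers move at their own pace and stop on an object; "force" is the grip in N (left out, the last holds). Time passes only in rows, so rows that repeat a pose let the fingers close. It gives the time, the measured TCP pose, the force, the opening and the grip force at its end, in the units of the state.
- get_state(): the state, without advancing time (a new reading comes with each control period).
- read_camera(name): name is "scene" or "top" or "wrist"; returns the picture (384x512x3 uint8, red, green, blue); there is no depth.
- camera_params(name): a dict with "fx", "fy", "cx", "cy" (pixels), "rvec" (rotation vector, rad) and "tvec" (3), from world to camera coordinates, as OpenCV has them. Camera axes: x right, y down, z forward; pixel columns grow to the right and rows downward; lengths in mm; the calibration is good to about 2 mm. A picture is of the moment at which its call begins: read the wrist's pose just before it. camera_params takes no time and is no camera call; for the wrist camera it gives the pose at the moment of the call.
- sign_off(): hands the job in; it is judged then, once.
The state is a dict: "clock": time; "qpos": joint angles; "joint_vel": joint speeds; "joint_torque": joint torques, N m; "tool_pos": TCP position; "eef_rot": TCP orientation; "contact_force": force on the tool from outside, world axes, zero at the start; "ft_torque": the same for the moment, N m; "opening": opening from 0.0 (shut) to 1.0 (fully open); "finger_force": force on a finger pad.
Only numpy, scipy, OpenCV 4.12 (cv2) and the standard library are available. Lean on these libraries where they do the work, as an engineer would, in place of code of your own. Each camera call takes 0.05 s, during which the arm holds its last target. There are 200 camera calls.

TASK

Take the brass movement frame with the green strip out of the beech stand and set it down gently, upright and flat, in the pocket of the test seat. Then switch the tester to the green range: press the green key right down until it latches and the red key pops up. Press no other key, and leave the other two frames in the stand and everything else on the table as it is.

Things in the scene. Friction and masses are not known exactly. Their poses are not given: they have to be found in the camera images.
- frame_green_center (a point): Brass movement frame with a green top strip: two openwork brass plates on pillars, 60 mm wide (its x), 24 mm thick over both plates (its y), 91 mm tall; strip 6 mm thick over the whole top. About 0.25 kg. Point: its centre, 45.5 mm above its lower edge; z up. The 30 mm of plate below the strip is solid: grip there, across the 24 mm. Upright in a slot of the stand.
- frame_blue_center (a point): Brass movement frame with a blue top strip: two openwork brass plates on pillars, 60 mm wide (its x), 24 mm thick over both plates (its y), 91 mm tall; strip 6 mm thick over the whole top. About 0.25 kg. Point: its centre, 45.5 mm above its lower edge; z up. The 30 mm of plate below the strip is solid: grip there, across the 24 mm. Upright in a slot of the stand; it stays there.
- frame_yellow_center (a point): Brass movement frame with a yellow top strip: two openwork brass plates on pillars, 60 mm wide (its x), 24 mm thick over both plates (its y), 91 mm tall; strip 6 mm thick over the whole top. About 0.25 kg. Point: its centre, 45.5 mm above its lower edge; z up. The 30 mm of plate below the strip is solid: grip there, across the 24 mm. Upright in a slot of the stand; it stays there.
- stand: Slotted beech stand, 80 mm (x) by 190 mm (y), 35 mm tall, fixed; origin at the centre of its underside, z up. Three slots run along its x, at y = -60, 0 and +60 mm, each 28 mm wide and 25 mm deep, with their floor 10 mm above the table; which frame is in which slot varies.
- seat_floor (a point): Centre of the test seat's pocket floor, 12 mm above the table, z up. Fixed dark steel base 100 (x) by 62 mm (y); an aluminium kerb 8 mm thick, 10 mm high rings a pocket 70 mm long (x), 34 mm wide (y), in which a frame stands with its width along x. A steel probe post 12 mm thick, top 55 mm above the table, stands 50 mm out along +x; its copper tip ends 38 mm from the centre.
- bank: Key bank: fixed grey housing 110 (x) by 190 mm (y), 50 mm tall; origin under its centre, z up. Four interlocked coloured keys, 40 mm apart, in a row along y on the centre line of its top. A key pressed beyond 12 mm (nearly to its stop) latches down; on the way it frees the latched key, which pops up. Let go too early it springs up again and no key is down.
- key_green_top (a point): Green key cap, 30 mm (x) by 24 mm (y), its top face 20 mm above the bank's housing and 70 mm above the table when up. The point is the centre of the top face and moves with the key. The order of the four keys varies.
- key_green (a joint): How far the green key is pressed down, in m: 0 up, about 0.0115 latched down, 0.014 at its bottom stop. Up at the start. Pressing it takes about 2 to 5 N, then it meets a hard stop.
- key_red_top (a point): Red key cap, 30 mm (x) by 24 mm (y), its top face 20 mm above the bank's housing and 70 mm above the table when up. The point is the centre of the top face and moves with the key. The order of the four keys varies.
- key_red (a joint): How far the red key is pressed down, in m: 0 up, about 0.0115 latched down, 0.014 at its bottom stop. This key is latched down at the start.
- key_blue_top (a point): Blue key cap, 30 mm (x) by 24 mm (y), its top face 20 mm above the bank's housing and 70 mm above the table when up. The point is the centre of the top face and moves with the key. The order of the four keys varies.
- key_blue (a joint): How far the blue key is pressed down, in m: 0 up, about 0.0115 latched down, 0.014 at its bottom stop. Up at the start.
- key_yellow_top (a point): Yellow key cap, 30 mm (x) by 24 mm (y), its top face 20 mm above the bank's housing and 70 mm above the table when up. The point is the centre of the top face and moves with the key. The order of the four keys varies.
- key_yellow (a joint): How far the yellow key is pressed down, in m: 0 up, about 0.0115 latched down, 0.014 at its bottom stop. Up at the start.
- platform: Green-painted pine bird platform, a flat board 90 x 55 x 8 mm with a small peg (total height 24 mm), loose on the table; origin under its centre.
- pinion: Steel pinion 28 mm across, 30 mm tall with its arbor, standing loose on the table; origin under its centre.
- hook_a: Nickel weight hook of 5 mm wire, about 65 x 30 mm, lying loose on the table; origin under the middle of its shank.
- hook_b: Nickel weight hook of 5 mm wire, about 65 x 30 mm, lying loose on the table; origin under the middle of its shank.
- guide: Turned cherry pendulum guide, 32 mm across the foot, 44 mm tall, standing loose on the table; origin under its centre.
Mind the look-alikes: they are no part of the job. What is shaped like the part that bears seat_floor but pink is not meant.

How it is judged:
By the outcome, as a careful person would: the job done as asked, in the order asked, and still so for the second after the job is handed in, with the robot touching nothing.
It also fails if it takes over 51 s, if anything falls off the work surface, if the arm or the gripper's body presses on something with over 40 N, if the wrist force passes 120 N, or if a joint passes its speed limit or range.

## Working session

There is one attempt and no reset: what is moved stays moved. The work goes in short steps, Python scripts to look and compute and a tool call to move; the robot and the scene stay as the last step left them, time stands still between calls to the robot, and variables do not carry over. Pictures are saved under pics/ and viewed, at most 13 in all, crops included, and the job is handed in when it is done.

Besides the shell and the picture viewer there is one more tool, called after ">>>" as name(argument=value, ...) on one line, values as JSON. apply_moves: Moves the arm, as the interface text tells. Its arguments: {"type":"object","properties":{"increments":{"type":"array"},"force":{"type":"number"}},"required":["increments"]}

```bash
mkdir -p pics; cat > h.py <<'E'
import numpy as np, cv2
from bench import *
def cam(n):
    p=camera_params(n); K=np.array([[p['fx'],0,p['cx']],[0,p['fy'],p['cy']],[0,0,1.]])
    return K,cv2.Rodrigues(np.array(p['rvec'],float))[0],np.array(p['tvec'],float).ravel()
def ray(n,u,v,z,c=None):
    K,R,t=c or cam(n); d=R.T@np.linalg.inv(K)@[u,v,1]; o=-R.T@t
    return (o+d*(z-o[2])/d[2]).round(1)
def proj(n,P,c=None):
    K,R,t=c or cam(n); q=K@(R@np.array(P,float)+t); return (q[:2]/q[2]).round(1)
def save(n,f):
    c=cam(n); im=read_camera(n); cv2.imwrite('pics/'+f,im[:,:,::-1]); return im,c
E
python3 - <<'E'
from h import *
s=get_state(); print(s)
for n in('scene','top'):
    im,c=save(n,n+'0.png'); print(n,-c[1].T@c[2],c[0][0,0], c[1][2])
a=cv2.imread('pics/top0.png');cv2.imwrite('pics/top0b.png',cv2.resize(a,(800,600)))
a=cv2.imread('pics/scene0.png');cv2.imwrite('pics/scene0b.png',cv2.resize(a,(800,600)))
E
```

```text
{'clock': 0.0, 'qpos': array([-1.30601688,  0.46839931, -0.01160802,  1.60365294,  0.00595482,
        1.07137964, -0.05629461]), 'joint_vel': array([ 0.00243345,  0.00049143,  0.00074147, -0.00042835,  0.00021978,
       -0.00028483,  0.00110339]), 'joint_torque': array([-6.42742589e-05, -5.32398641e+01,  2.12641672e-02, -2.51309305e+01,
        1.14394590e-02,  7.83643511e-03,  7.10789209e-06]), 'tool_pos': array([196.80319003, 618.94025792, 255.31177408]), 'eef_rot': array([-3.13978993e+00,  8.34683794e-05,  2.83373783e+00]), 'contact_force': array([-0.36339885, -0.31296929, -1.02376232]), 'ft_torque': array([-0.04371759,  0.00715213,  0.03281228]), 'finger_force': 0.0, 'opening': 0.9992930292715052}
scene [1170.71369804 -300.79018249  555.16278266] 371.93921843127936 [-0.72962128  0.37945591 -0.56891652]
top [ 498.17592701   11.72736828 1190.66935461] 401.32070280510067 [ 0.05597623  0.01988118 -0.99823414]
```

View pics/top0b.png

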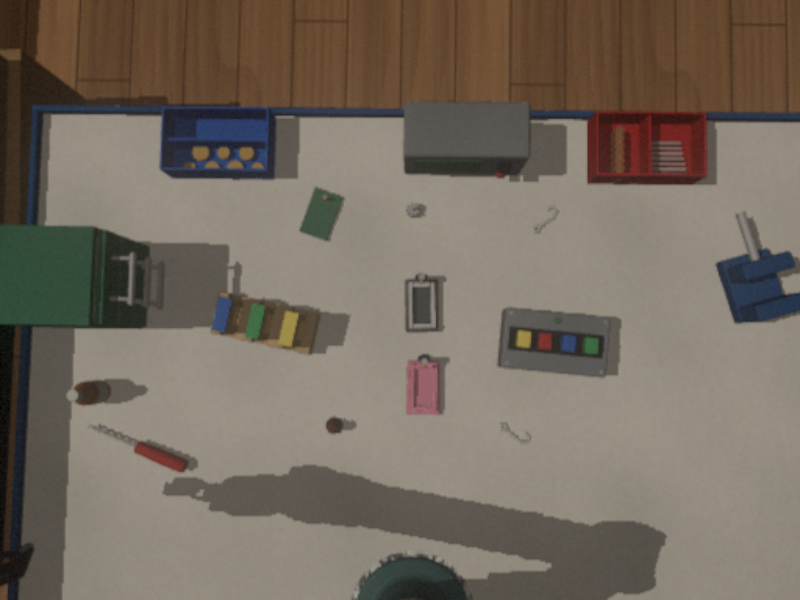

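View pics/scene0b.png

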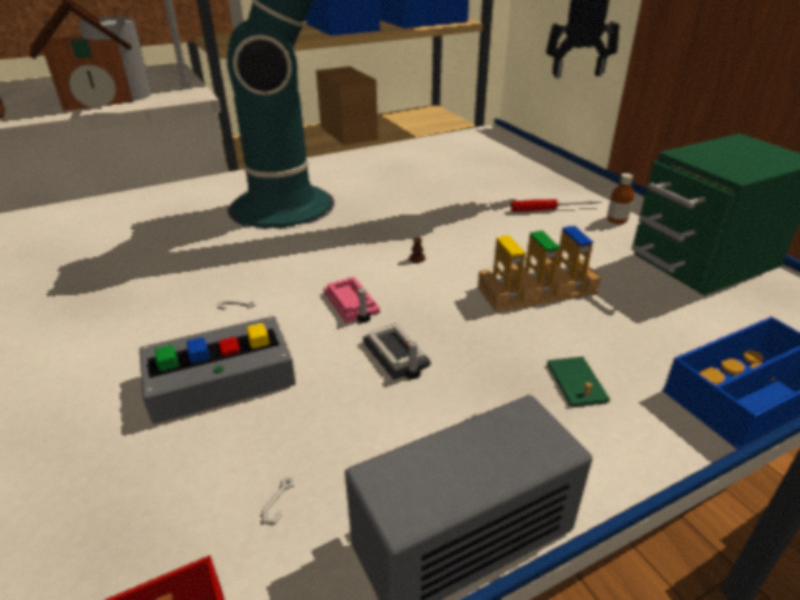

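The top view (800 px scale) shows the stand with blue (221,315), green (256,322) and yellow (289,328) strips. The steel seat is at (422,303), with the pink look-alike below it at (423,387). The keys are yellow (523,339), red (545,341), blue (568,343) and green (591,345).

Things that could be mistaken for the green frame: platform (321,214), cabinet (60,275), green key (591,345), lamp on the bank (558,320). My choice is the strip at (256,322). For the seat I take the aluminium/dark one, not the pink.

```bash
cat > m.py <<'E'
from h import *
ims={n:cv2.imread(f'pics/{n}0.png') for n in('top','scene')}
s=.64
def rect(n,mask,near):
    cs,_=cv2.findContours(mask.astype(np.uint8),cv2.RETR_EXTERNAL,cv2.CHAIN_APPROX_NONE)
    cs=[c for c in cs if len(c)>8]
    c=min(cs,key=lambda c:np.hypot(*(c[:,0].mean(0)-near)))
    return c[:,0].astype(float)
def col(im,h0,h1,smin=110,vmin=60):
    h=cv2.cvtColor(im,cv2.COLOR_BGR2HSV); return (h[...,0]>=h0)&(h[...,0]<=h1)&(h[...,1]>=smin)&(h[...,2]>=vmin)
H={'green':(50,75),'blue':(100,125),'yellow':(22,32),'red':(0,6)}
def meas(n,color,px,z):
    c=rect(n,col(ims[n],*H[color]),np.array(px)*s); cc=cam(n)
    P=np.array([ray(n,u,v,z,cc)[:2] for u,v in c],np.float32); r=cv2.minAreaRect(P)
    print(n,color,z,np.round(r[0],1),np.round(r[1],1),round(r[2],1))
for k,p,q in(('green',(256,322),(543,240)),('blue',(221,315),(575,236)),('yellow',(289,328),(509,245))):
    meas('top',k,p,101); meas('scene',k,q,101)
for k,p,q,z in(('green',(591,345),(166,355),70),('red',(545,341),(230,345),58.5),('blue',(568,343),(197,349),70),('yellow',(523,339),(258,335),70)):
    meas('top',k,p,z); meas('scene',k,q,z)
# seat pocket by kerb: bright ring
a=ims['top'][160:225,245:295]; g=cv2.cvtColor(a,cv2.COLOR_BGR2GRAY)
h=ims['top']; 
cv2.imwrite('pics/crop.png',np.hstack([cv2.resize(a,None,fx=8,fy=8,interpolation=0),cv2.resize(h[180:230,130:210],(390,520)[:2],interpolation=0)]))
for u,v in((408,280),(437,278),(408,330),(438,329)): print(ray('top',u*s,v*s,22))
print(proj('top',get_state()['tool_pos'])/s,proj('top',[0,0,0])/s)
E
python3 m.py
```

```text
Traceback (most recent call last):
  File "m.py", line 17, in <module>
    meas('top',k,p,101); meas('scene',k,q,101)
    ~~~~^^^^^^^^^^^^^^^
  File "m.py", line 13, in meas
    c=rect(n,col(ims[n],*H[color]),np.array(px)*s); cc=cam(n)
  File "m.py", line 7, in rect
    c=min(cs,key=lambda c:np.hypot(*(c[:,0].mean(0)-near)))
ValueError: min() iterable argument is empty
```

```bash
python3 - <<'E'
import cv2
for n,pts in(('top',[(256,322),(221,315),(289,328),(591,345),(545,341),(568,343),(523,339),(413,305),(422,303)]),('scene',[(543,240),(575,236),(509,245),(230,345)])):
    h=cv2.cvtColor(cv2.imread(f'pics/{n}0.png'),cv2.COLOR_BGR2HSV)
    print([h[int(v*.64),int(u*.64)].tolist() for u,v in pts])
E
sed -i "s/(50,75)/(55,75,110,50)/; s/,smin=110,vmin=60/,smin=110,vmin=45/" m.py; sed -i "s/(55,75,110,50)/(50,80,110,45)/" m.py; python3 m.py
```

```text
[[61, 96, 109], [111, 123, 112], [23, 139, 158], [63, 111, 103], [1, 151, 123], [111, 130, 108], [23, 140, 158], [13, 39, 59], [13, 25, 72]]
[[65, 208, 124], [109, 225, 134], [24, 255, 223], [1, 246, 164]]Traceback (most recent call last):
  File "m.py", line 17, in <module>
    meas('top',k,p,101); meas('scene',k,q,101)
    ~~~~^^^^^^^^^^^^^^^
  File "m.py", line 13, in meas
    c=rect(n,col(ims[n],*H[color]),np.array(px)*s); cc=cam(n)
  File "m.py", line 7, in rect
    c=min(cs,key=lambda c:np.hypot(*(c[:,0].mean(0)-near)))
ValueError: min() iterable argument is empty
```

```bash
sed -i "s/(50,80,110,45)/(50,80,70,45)/; s/smin=110,vmin=45/smin=85,vmin=75/;s/(22,32)/(20,30,110)/" m.py; sed -i "s/(50,80,70,45)/(52,75,70,70)/" m.py; python3 m.py
```

```text
top green 101 [535.1 282.4] [23.  58.7] 79.1
scene green 101 [539.2 282.9] [23.8 60.1] 79.1
top blue 101 [545.7 341.3] [22.9 58.8] 79.8
scene blue 101 [551.  340.9] [23.6 60.8] 78.5
top yellow 101 [523.  224.2] [26.3 61.9] 78.5
scene yellow 101 [528.4 222.3] [29.9 72.4] 78.2
top green 70 [ 503.2 -308.9] [27.9 24.9] 0.5
scene green 70 [ 509.6 -308.3] [25.1 39.6] 82.0
top red 58.5 [ 510.  -231.2] [28.3 25.2] 0.4
scene red 58.5 [ 514.1 -229. ] [24.7 37. ] 84.2
top blue 70 [ 507.8 -270.2] [27.9 24.8] 0.0
scene blue 70 [ 513.3 -268.5] [24.5 40. ] 87.2
top yellow 70 [ 513.4 -190. ] [30.7 25. ] 0.4
scene yellow 70 [ 525.  -189.8] [27.5 52.8] 85.4
[618.9  16.   22. ]
[623.6 -38.2  22. ]
[525.4  14.3  22. ]
[528.3 -41.5  22. ]
[ -4.53125 540.625  ] [410.625 614.375]
```

View pics/crop.png

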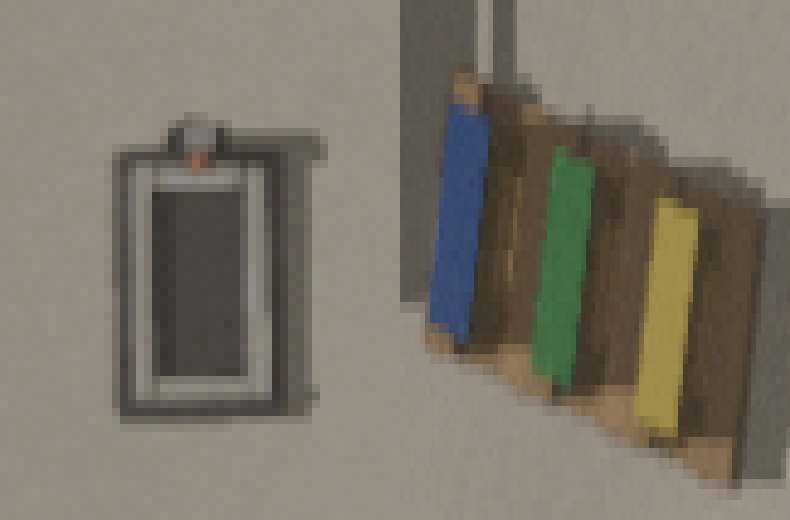

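The crop confirms the green strip is the middle frame and that the seat is the dark one with an aluminium kerb. Its pocket is at crop (197,285) and its post at (195,135). I'll set out towards the frame now.

>>> apply_moves(increments=[[0.035, -0.021, 0, 0, 0, 0.3, 47], [0.062, -0.053, 0, 0, 0, 0.6, 47], [0.09, -0.085, 0, 0, 0, 0.9, 47], [0.118, -0.115, 0, 0, 0, 1.2, 47], [0.146, -0.144, 0, 0, 0, 1.32, 47]])

```text
clock: 0.52
tool_pos: [343.9, 473.4, 255.9]
eef_rot: [-3.141, -0.0, 2.95]
contact_force: [0.6, -0.3, 0.3]
opening: 0.472
finger_force: 0.0
```

>>> apply_moves(increments=[[0.028, -0.028, 0, 0, 0, 0, 47], [0.056, -0.056, 0, 0, 0, 0, 47], [0.084, -0.084, 0, 0, 0, 0, 47], [0.112, -0.112, 0, 0, 0, 0, 47], [0.14, -0.14, 0, 0, 0, 0, 47]])

```text
clock: 0.93
tool_pos: [483.9, 333.7, 256.1]
eef_rot: [-3.141, -0.0, 2.949]
contact_force: [-0.2, 0.2, 0.5]
opening: 0.47
finger_force: 0.0
```

>>> apply_moves(increments=[[0.027, -0.026, -0.01, 0, 0, 0, 47], [0.054, -0.052, -0.02, 0, 0, 0, 47], [0.054, -0.052, -0.02, 0, 0, 0, 47], [0.054, -0.052, -0.02, 0, 0, 0, 47]])

```text
clock: 1.27
tool_pos: [538.2, 280.4, 235.1]
eef_rot: [-3.139, -0.001, 2.943]
contact_force: [-0.6, 0.9, 0.4]
opening: 0.468
finger_force: 0.0
```

```bash
cat > w.py <<'E'
from h import *
import sys
f=sys.argv[1]; s=get_state(); im,c=save('wrist',f)
print(s['clock'],s['tool_pos'].round(1),s['eef_rot'].round(4),s['opening'],tip_extent() if callable(tip_extent) else tip_extent, s['contact_force'].round(1), s['finger_force'])
print('cam',(-c[1].T@c[2]).round(1),c[1][2].round(3),'tcp px',proj('wrist',s['tool_pos'],c))
b=im[:,:,::-1].copy(); h=cv2.cvtColor(b,cv2.COLOR_BGR2HSV)
def blobs(h0,h1,z,smin=80,vmin=45,amin=300):
    m=((h[...,0]>=h0)&(h[...,0]<=h1)&(h[...,1]>=smin)&(h[...,2]>=vmin)).astype(np.uint8)
    for k in cv2.findContours(m,cv2.RETR_EXTERNAL,cv2.CHAIN_APPROX_NONE)[0]:
        if cv2.contourArea(k)<amin: continue
        P=np.array([ray('wrist',u,v,z,c)[:2] for u,v in k[:,0].astype(float)],np.float32); r=cv2.minAreaRect(P)
        print('blob px',k[:,0].mean(0).round(),z,np.round(r[0],1),np.round(r[1],1),round(r[2],1))
E
cat > w1.py <<'E'
exec(open('w.py').read()); blobs(52,75,101); blobs(100,122,101); blobs(20,28,101,150,110)
E
python3 w1.py w1.png
```

```text
1.2667 [538.2 280.4 235.1] [-3.1393e+00 -1.0000e-03  2.9434e+00] 0.46813384124478136 25.0 [-0.6  0.9  0.4] 0.0
cam [462.8 295.6 353.4] [ 0.294 -0.06  -0.954] tcp px [256.1 267.7]
blob px [226. 307.] 101 [665.6 219.1] [37.1 59. ] 71.8
blob px [260. 181.] 101 [534.2 284.9] [23.  59.7] 78.3
blob px [367. 359.] 101 [771.7 362.7] [105.6  28.5] 26.0
blob px [324. 181.] 101 [546.  343.4] [24.6 59.6] 78.8
blob px [200. 173.] 101 [518.1 229.3] [33.6 69.7] 75.0
```

View pics/w1.png

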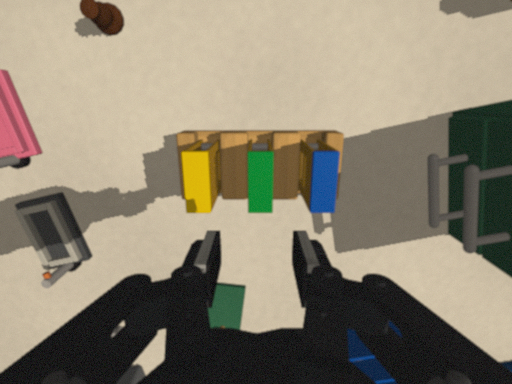

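Wrist view: green strip at (260,181) between yellow (200,181) and blue (324,181). It gives (534,285), which agrees with the top view. I'll descend part-way and check again.

>>> apply_moves(increments=[[-0.001, 0, -0.03, 0, 0, 0, 47], [-0.001, 0, -0.06, 0, 0, 0, 47], [-0.001, 0, -0.09, 0, 0, 0, 47], [-0.001, 0, -0.09, 0, 0, 0, 47], [-0.001, 0, -0.09, 0, 0, 0, 47]])

```text
clock: 1.73
tool_pos: [534.2, 284.6, 145.4]
eef_rot: [-3.14, -0.003, 2.951]
contact_force: [-0.5, -0.4, 1.0]
opening: 0.47
finger_force: 0.0
```

```bash
python3 w1.py w2.png
```

```text
1.7333 [534.2 284.6 145.4] [-3.1399e+00 -2.9000e-03  2.9515e+00] 0.4697338925374603 25.0 [-0.5 -0.4  1. ] 0.0
cam [458.9 299.1 263.9] [ 0.293 -0.056 -0.955] tcp px [256.1 267.7]
blob px [256. 227.] 101 [534.6 284.4] [23.6 60.1] 79.1
blob px [350. 226.] 101 [546.2 342.7] [25.  60.9] 78.7
blob px [172. 204.] 101 [515.6 229.5] [35.8 78.5] 68.2
```

View pics/w2.png

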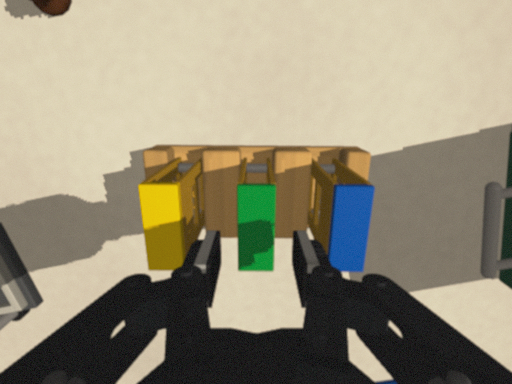

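The strip at (256,227) is centred between the fingers, and the neighbours are clear. I'll go down and grip.

>>> apply_moves(increments=[[0, 0, -0.025, 0, 0, 0, 47], [0, 0, -0.045, 0, 0, 0, 47], [0, 0, -0.06, 0, 0, 0, 47], [0, 0, -0.06, 0, 0, 0, 47]])

```text
clock: 2.12
tool_pos: [535.3, 283.9, 85.9]
eef_rot: [-3.141, -0.001, 2.95]
contact_force: [-0.4, 0.5, -0.1]
opening: 0.468
finger_force: 0.0
```

>>> apply_moves(increments=[[0, 0, 0, 0, 0, 0, 20], [0, 0, 0, 0, 0, 0, 20], [0, 0, 0, 0, 0, 0, 10], [0, 0, 0, 0, 0, 0, 10], [0, 0, 0, 0, 0, 0, 10]], force=35)

```text
clock: 2.53
tool_pos: [537.1, 284.3, 88.4]
eef_rot: [3.139, 0.002, 2.949]
contact_force: [-1.3, 0.1, 7.0]
opening: 0.275
finger_force: 40.0
```

>>> apply_moves(increments=[[0, 0, 0.008, 0, 0, 0, 10], [0, 0, 0.02, 0, 0, 0, 10], [0, 0, 0.045, 0, 0, 0, 10], [0, 0, 0.075, 0, 0, 0, 10], [0, 0, 0.105, 0, 0, 0, 10]])

```text
clock: 2.95
tool_pos: [535.5, 283.1, 192.8]
eef_rot: [-3.141, -0.001, 2.949]
contact_force: [0.4, 0.5, -0.1]
opening: 0.277
finger_force: 38.7
```

>>> apply_moves(increments=[[0, 0, 0.02, 0, 0, 0, 10], [0, 0, 0.03, 0, 0, 0, 10], [0, 0, 0.03, 0, 0, 0, 10]])

```text
clock: 3.2
tool_pos: [537.1, 284.0, 224.6]
eef_rot: [3.138, 0.004, 2.949]
contact_force: [1.2, 0.4, -1.9]
opening: 0.27
finger_force: 38.9
```

```bash
python3 w1.py w3.png; cat > seat.py <<'E'
from h import *
# seat base+kerb outline in top view: not floor-coloured region, pocket = darkest region
im=cv2.imread('pics/top0.png'); g=cv2.cvtColor(im,cv2.COLOR_BGR2GRAY).astype(float); c=cam('top')
big=cv2.resize(g,None,fx=1,fy=1)
# inner pocket edges by row/column profiles in crop (x245,y160)
print('row', g[196,255:290].astype(int)); print('row2', g[202,255:290].astype(int)); print('row188', g[188,255:290].astype(int)); print('col', g[172:216,272].astype(int))
E
python3 seat.py
```

```text
3.2 [537.1 284.  224.6] [3.1379 0.0039 2.9488] 0.2698718541291016 25.0 [ 1.2  0.4 -1.9] 38.859429359436035
cam [461.  298.3 342.6] [ 0.3   -0.053 -0.952] tcp px [256.1 267.6]
blob px [255. 272.] 101 [628.  264.3] [ 61.4 139.8] 77.9
blob px [492. 216.] 101 [601.6 500. ] [57.3 28.1] 0.3
blob px [482. 142.] 101 [532.9 483.4] [52.4 57.7] 89.6
blob px [357. 361.] 101 [760.1 357.8] [94.5 13.4] 30.3
blob px [321. 186.] 101 [545.9 342.8] [24.5 60.6] 78.8
blob px [197. 178.] 101 [518.3 232. ] [36.4 69.9] 78.8
row [144 140 143 137 108  74 101 134 122  61  53  63  71  69  70  68  69  70
  71  68  99 141 128  98  54  73  91  93 110 145 144 144 144 145 142]
row2 [140 143 141 136 110  74 102 133 120  74  60  59  69  70  66  66  72  70
  70  72  89 130 136 131  57  70  92  92 110 144 144 144 147 145 144]
row188 [143 143 142 134  96  77 108 131 120  56  56  61  70  72  68  69  71  72
  70  69  91 132 122  86  60  75  89  91 107 142 145 141 143 141 144]
col [143 142 141 112  65  57  50  54  93 125 138 111  67  71  72  68  72  71
  70  71  68  70  68  71  70  72  70  68  72  69  70  72  72  71  64 117
 134 114  79  70 102 133 143 142]
```

```bash
python3 - <<'E'
from h import *
print(ray('top',269.4,194.8,22), ray('top',269.4,181.6,22),ray('top',269.4,208,22))
im=cv2.imread('pics/top0.png'); g=cv2.cvtColor(im,cv2.COLOR_BGR2GRAY).astype(float)
# kerb edge sub-pixel per row -> yaw of the seat
L=[];Rr=[]
for v in range(185,207):
    r=g[v,255:290]; L.append(7+np.interp(-97,-r[7:11],range(4)) if 0 else 8+(r[8]-97)/(r[8]-r[9]) if r[9]<97 else 9); Rr.append(19+(100-r[19])/(r[20]-r[19]) if r[20]>100 else 20+(100-r[20])/(r[21]-r[20]))
v=np.arange(185,207)
for E_ in(L,Rr):
    k=np.polyfit(v,E_,1)
    a,b=[ray('top',255+np.polyval(k,x),x,22)[:2] for x in(185,206)]
    d=a-b; print(a,b,'yaw deg',np.degrees(np.arctan2(d[1],d[0])))
im=cv2.imread('pics/w3.png'); h=cv2.cvtColor(im,cv2.COLOR_BGR2HSV)
m=((h[...,0]>=52)&(h[...,0]<=75)&(h[...,1]>120)).astype(np.uint8)[200:345,225:290]
ys,xs=np.nonzero(m); print(xs.min()+225,xs.max()+225,ys.min()+200,ys.max()+200)
print(np.bincount(ys)[:])
c=cam('wrist'); print(ray('wrist',256,272,236,c),ray('wrist',256,ys.min()+200,236,c),get_state()['tool_pos'])
E
```

```text
[573.7  -9.   22. ] [612.3  -8.3  22. ] [535.2  -9.6  22. ]
[602.    9.3] [540.7   7.6] yaw deg 1.5885459411301148
[602.6 -25.2] [541.3 -26.5] yaw deg 1.2148996745275549
225 288 214 343
[ 0  0  0  0  0  0  0  0  0  0  0  0  0  0 40 53 54 55 56 56 56 56 56 56
 56 56 56 56 56 56 57 57 57 57 57 57 57 57 57 57 56 56 56 57 56 56 56 56
 56 56 56 57 56 57 57 57 57 57 58 58 58 56 56 54 55 55 55 55 55 55 54 55
 55 55 55 56 55 55 55 54 55 55 54 53 55 54 55 53 53 53 54 53 55 53 53 54
 54 53 54 53 53 53 53 53 52 52 51 53 52 54 54 54 55 51 52 51 52 52 53 52
 52 53 53 52 53 53 50 50 50 45 36 29 16  7  0  0  0  1  0  0  0  0  0  1]
[529.5 284.8 236. ] [503.  289.9 236. ] [536.16230225 283.54791344 222.3352969 ]
```

>>> apply_moves(increments=[[0.012, -0.028, 0, 0, 0, 0.3, 10], [0.024, -0.058, 0, 0, 0, 0.6, 10], [0.036, -0.088, 0, 0, 0, 0.9, 10], [0.048, -0.118, 0, 0, 0, 1.2, 10], [0.06, -0.148, 0, 0, 0, 1.5, 10]])

```text
clock: 3.67
tool_pos: [595.1, 133.8, 219.0]
eef_rot: [-3.14, -0.004, 3.081]
contact_force: [0.3, 0.3, -1.6]
opening: 0.276
finger_force: 38.9
```

>>> apply_moves(increments=[[0.015, -0.035, 0, 0, 0, 0.3, 10], [0.03, -0.07, 0, 0, 0, 0.6, 10], [0.045, -0.105, 0, 0, 0, 0.9, 10], [0.059, -0.1434, 0, 0, 0, 1.0, 10], [0.059, -0.1434, 0, 0, 0, 1.0, 10]])

```text
clock: 4.08
tool_pos: [655.6, -20.1, 219.0]
eef_rot: [-3.134, -0.002, -3.128]
contact_force: [0.2, -1.1, -1.9]
opening: 0.278
finger_force: 38.8
```

>>> apply_moves(increments=[[0, 0, 0, 0, 0, 0, 10], [0, 0, 0, 0, 0, 0, 10]])

```text
clock: 4.25
tool_pos: [653.8, -7.9, 219.0]
eef_rot: [3.141, -0.004, -3.117]
contact_force: [-0.1, 0.5, -2.5]
opening: 0.275
finger_force: 38.8
```

```bash
cat > w2.py <<'E'
exec(open('w.py').read())
blobs(52,75,236)
E
python3 w2.py w4.png
```

```text
4.25 [653.8  -7.9 219. ] [ 3.1411 -0.0039 -3.1169] 0.2752837216522292 25.0 [-0.1  0.5 -2.5] 38.80666807293892
cam [577.3 -10.  337.6] [ 0.297  0.009 -0.955] tcp px [256.  267.6]
blob px [256. 272.] 236 [647.8  -9. ] [58.1 25.6] 1.0
blob px [402. 243.] 236 [629.1  50.8] [17.1 26.9] 71.9
```

View pics/w4.png

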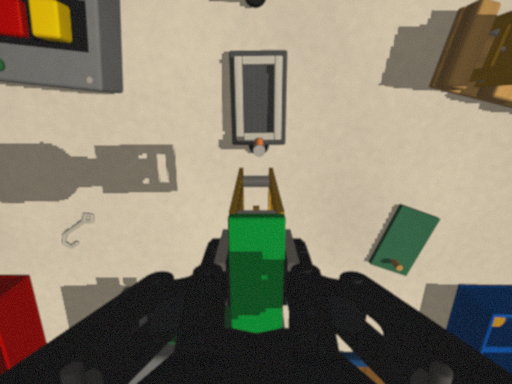

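Wrist view: held green strip at (256,272). The seat is ahead at (259,97), with its post at (259,146) on the +x side. Next I measure both in this same view.

```bash
python3 - <<'E'
from h import *
c=cam('wrist'); im=cv2.imread('pics/w4.png'); h=cv2.cvtColor(im,cv2.COLOR_BGR2HSV); g=im.mean(2)
print(g[97,222:300].astype(int)); print(g[42:150,250].astype(int))
for z in(143,):
  for v in(168,172,176): print(v,ray('wrist',256,v,z,c))
for v in(214,330,332): print('strip',v,ray('wrist',256,v,234,c),ray('wrist',256,v,236,c))
print(g[160:222,256].astype(int))
E
```

```text
[124 107 106 111 110 111 108 106  87  56  45  51  67 116 158 167 170 175
 177 173 152 100  77  74  74  73  73  75  73  76  75  75  77  76  75  74
  73  71  75  73  71  80  75  75  79  65  49  49  51  46  45  68 114 150
 163 168 173 178 174 151 100  72  75 102 146 181 189 187 190 187 187 187
 189 188 186 187 185 184]
[189 188 189 186 192 190 187 182 142  91  74  77  78 105 147 173 172 171
 168 171 172 154 112  79  74  76  76  73  78  80  77  79  75  76  77  73
  73  76  76  78  73  75  75  70  73  79  74  76  75  73  76  71  78  74
  75  73  74  76  76  73  77  75  72  74  71  71  78  76  75  77  73  72
  77  77  74  72  74  76  76  73  73  73  72  75  74  75  74  74  69  75
  99 145 164 169 167 166 167 142 105  63  43  45  36  27  31  30  40  53]
168 [621.8  -7.4 143. ]
172 [624.7  -7.3 143. ]
176 [627.7  -7.2 143. ]
strip 214 [619.9  -7.6 234. ] [619.   -7.6 236. ]
strip 330 [677.5  -6.  234. ] [675.6  -6.1 236. ]
strip 332 [678.7  -6.  234. ] [676.7  -6.1 236. ]
[186 191 186 186 189 190 187 190 188 186 187 188 188 187 180 145  99  83
  85  87  93  99  88  88  87  82 107 160 185 188 188 189 191 189 191 190
 191 189 189 192 190 193 193 191 185 144  88  65  67  72  74  73  77  60
  45  28  47  44  56  60  65  68]
```

```bash
python3 - <<'E'
from h import *
c=cam('wrist')
a=[ray('wrist',258.4,v,22,c) for v in(55.5,63.75,132.5,139.5)]; print(a)
b=[ray('wrist',u,97,22,c) for u in(235.1,242.6,274.2,281.6)]; print(b)
im=cv2.imread('pics/w4.png').mean(2)
for cols in((228,250),(270,290)):
    pts=[]
    for v in range(70,128):
        r=im[v,cols[0]:cols[1]]; k=np.argwhere(r>125).ravel(); u=cols[0]+(k.min() if cols[0]==228 else np.argmax(r[2:12]>125)+2); pts.append(ray('wrist',u,v,22,c)[:2])
    f=cv2.fitLine(np.array(pts,np.float32),cv2.DIST_HUBER,0,.01,.01).ravel(); print('yaw',np.degrees(np.arctan(f[1]/f[0])))
E
```

```text
[array([531. ,  -7.1,  22. ]), array([538.8,  -6.9,  22. ]), array([609. ,  -4.8,  22. ]), array([616.7,  -4.6,  22. ])]
[array([572.2, -30.9,  22. ]), array([571.9, -22.9,  22. ]), array([571.,  11.,  22.]), array([570.8,  19. ,  22. ])]
yaw 2.170584
yaw 2.7128458
```

>>> apply_moves(increments=[[-0.026, 0.0, 0, 0, 0, 0.15, 10], [-0.052, 0.001, 0, 0, 0, 0.15, 10], [-0.078, 0.001, -0.01, 0, 0, 0.15, 10], [-0.078, 0.001, -0.04, 0, 0, 0.15, 10], [-0.078, 0.001, -0.07, 0, 0, 0.15, 10]])

```text
clock: 4.72
tool_pos: [576.3, -4.6, 152.0]
eef_rot: [3.14, 0.003, -3.1]
contact_force: [1.4, -0.9, -2.1]
opening: 0.276
finger_force: 39.0
```

>>> apply_moves(increments=[[0, 0, -0.012, 0, 0, 0, 10], [0, 0, -0.025, 0, 0, 0, 10], [0, 0, -0.025, 0, 0, 0, 10], [0, 0, -0.025, 0, 0, 0, 10]])

```text
clock: 5.05
tool_pos: [576.7, -5.9, 126.0]
eef_rot: [3.141, -0.001, -3.101]
contact_force: [-0.7, 0.5, -0.9]
opening: 0.274
finger_force: 38.8
```

```bash
python3 - <<'E'
from h import *
s=get_state(); print(s['clock'],s['tool_pos'],s['eef_rot'],s['contact_force'])
im,c=save('scene','s5.png'); wi,wc=save('wrist','w5.png'); ti,tc=save('top','t5.png')
def z(i,u0,v0,w,h): return cv2.resize(i[v0:v0+h,u0:u0+w,::-1],(390,390*h//w),interpolation=cv2.INTER_CUBIC)
a=z(im,205,155,100,100); b=cv2.resize(wi[:,:,::-1],(390,292)); b=np.vstack([b,np.zeros((98,390,3),np.uint8)])
cv2.imwrite('pics/c5.png',np.hstack([a,b]))
# where must the lower edge of a centred frame be in the scene view?
x0,y0,zb=575,-7.5,s['tool_pos'][2]-76
E
```

```text
5.05 [576.72084869  -5.90704455 125.9662415 ] [ 3.14131474e+00 -1.47295547e-03 -3.10142543e+00] [-0.70250606  0.53842217 -0.85132024]
```

View pics/c5.png

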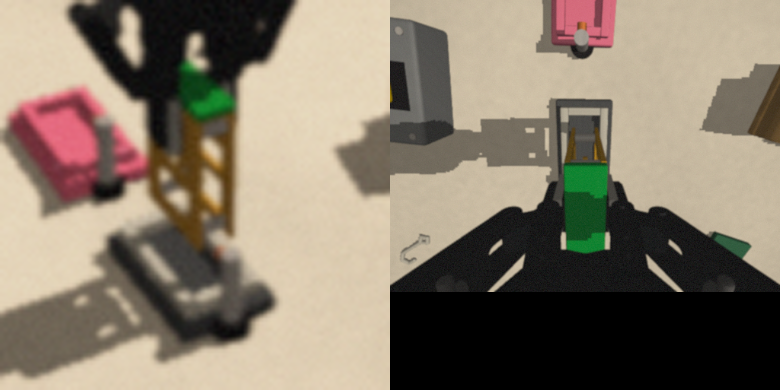

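Scene crop: the frame hangs upright over the seat. Wrist crop: the strip is above the pocket, with the near kerb at about (584,103).

```bash
python3 - <<'E'
from h import *
c=cam('wrist'); im=cv2.imread('pics/w5.png'); g=im.mean(2); h=cv2.cvtColor(im,cv2.COLOR_BGR2HSV)
print('kerb col',list(zip(range(126,165),g[126:165,256].astype(int).tolist())))
m=(h[...,0]>50)&(h[...,0]<75)&(h[...,1]>120)
print('strip rows',[np.nonzero(m[:,u])[0][[0,-1]].tolist() for u in(245,256,268)], 'cols@230',np.nonzero(m[230,200:320])[0][[0,-1]]+200)
print('row 145',list(zip(range(215,300),g[145,215:300].astype(int).tolist())))
for z in(139,141): print([ray('wrist',256,v,z,c) for v in(np.nonzero(m[:,256])[0][0],np.nonzero(m[:,256])[0][-1])])
br=(h[...,0]>12)&(h[...,0]<28)&(h[...,1]>150); ys,xs=np.nonzero(br[130:222,220:300]); print('brass',ys.min()+130,[(y+130,xs[ys==y].min()+220,xs[ys==y].max()+220) for y in range(10,80,8) if (ys==y).any()])
E
```

```text
kerb col [(126, 182), (127, 183), (128, 183), (129, 157), (130, 112), (131, 60), (132, 62), (133, 68), (134, 76), (135, 76), (136, 71), (137, 74), (138, 73), (139, 76), (140, 78), (141, 103), (142, 140), (143, 162), (144, 165), (145, 163), (146, 163), (147, 162), (148, 163), (149, 166), (150, 158), (151, 121), (152, 83), (153, 72), (154, 74), (155, 74), (156, 71), (157, 75), (158, 73), (159, 69), (160, 74), (161, 74), (162, 71), (163, 76), (164, 72)]
strip rows [[214, 331], [214, 333], [215, 364]] cols@230 [228 285]
row 145 [(215, 110), (216, 109), (217, 95), (218, 64), (219, 46), (220, 42), (221, 44), (222, 54), (223, 93), (224, 138), (225, 159), (226, 162), (227, 165), (228, 169), (229, 169), (230, 168), (231, 167), (232, 167), (233, 155), (234, 141), (235, 154), (236, 165), (237, 159), (238, 162), (239, 162), (240, 160), (241, 161), (242, 162), (243, 162), (244, 162), (245, 161), (246, 164), (247, 160), (248, 163), (249, 163), (250, 166), (251, 161), (252, 162), (253, 163), (254, 162), (255, 163), (256, 163), (257, 163), (258, 164), (259, 163), (260, 162), (261, 161), (262, 164), (263, 164), (264, 162), (265, 165), (266, 163), (267, 164), (268, 165), (269, 162), (270, 165), (271, 164), (272, 163), (273, 163), (274, 162), (275, 146), (276, 130), (277, 145), (278, 159), (279, 163), (280, 163), (281, 166), (282, 172), (283, 174), (284, 172), (285, 156), (286, 114), (287, 83), (288, 71), (289, 79), (290, 81), (291, 121), (292, 159), (293, 178), (294, 183), (295, 182), (296, 179), (297, 183), (298, 184), (299, 183)]
[array([544.9,  -7.9, 139. ]), array([606.2,  -5.5, 139. ])]
[array([544.1,  -7.9, 141. ]), array([604.3,  -5.5, 141. ])]
brass 168 [(172, np.int64(239), np.int64(272)), (180, np.int64(237), np.int64(274)), (188, np.int64(235), np.int64(276)), (196, np.int64(234), np.int64(278)), (204, np.int64(232), np.int64(280))]
```

```bash
python3 - <<'E'
from h import *
c=cam('wrist'); 
print(ray('wrist',256,141.7,22,c)+[43,0,0],ray('wrist',256,151,22,c)+[35,0,0],ray('wrist',223.7,145,22,c),ray('wrist',286.2,145,22,c))
for z in(48,50): print(z,[ray('wrist',u,v,z,c) for u,v in((239,168),(272,168))])
E
```

```text
[574.5  -8.3  22. ] [573.9  -8.   22. ] [535.1 -33.9  22. ] [533.2  15.9  22. ]
48 [array([547.3, -20. ,  48. ]), array([546.4,   3.9,  48. ])]
50 [array([546.8, -19.9,  50. ]), array([545.9,   3.7,  50. ])]
```

>>> apply_moves(increments=[[-0.001, -0.001, -0.012, 0, 0, 0, 10], [-0.001, -0.001, -0.024, 0, 0, 0, 10], [-0.001, -0.001, -0.031, 0, 0, 0, 10], [-0.001, -0.001, -0.034, 0, 0, 0, 10], [-0.001, -0.001, -0.034, 0, 0, 0, 10]])

```text
clock: 5.62
tool_pos: [575.3, -8.1, 91.2]
eef_rot: [-3.142, -0.002, -3.103]
contact_force: [-0.1, -0.1, -1.7]
opening: 0.275
finger_force: 38.8
```

>>> apply_moves(increments=[[0, 0, -0.001, 0, 0, 0, 10], [0, 0, -0.002, 0, 0, 0, 10], [0, 0, -0.002, 0, 0, 0, 10]])

```text
clock: 5.87
tool_pos: [576.2, -7.9, 90.5]
eef_rot: [3.142, 0.001, -3.103]
contact_force: [1.1, -0.4, -2.1]
opening: 0.276
finger_force: 38.8
```

>>> apply_moves(increments=[[0, 0, -0.001, 0, 0, 0, 10], [0, 0, -0.0015, 0, 0, 0, 10], [0, 0, -0.0015, 0, 0, 0, 10]])

```text
clock: 6.12
tool_pos: [576.3, -8.0, 90.4]
eef_rot: [3.141, 0.001, -3.103]
contact_force: [-3.4, -0.2, 10.3]
opening: 0.273
finger_force: 40.4
```

>>> apply_moves(increments=[[0, 0, -0.001, 0, 0, 0, 10], [0, 0, -0.001, 0, 0, 0, 10]])

```text
clock: 6.28
tool_pos: [576.3, -8.0, 90.3]
eef_rot: [3.141, 0.001, -3.103]
contact_force: [-6.6, 0.0, 18.0]
opening: 0.277
finger_force: 41.3
```

Touchdown is at floor height; a kerb contact would have come 10 mm higher. I'll ease off the pressure, then look.

>>> apply_moves(increments=[[0, 0, 0.001, 0, 0, 0, 10], [0, 0, 0.0015, 0, 0, 0, 10]])

```text
clock: 6.45
tool_pos: [576.2, -8.0, 90.4]
eef_rot: [3.141, 0.001, -3.103]
contact_force: [-2.2, -0.5, 4.2]
opening: 0.278
finger_force: 39.6
```

```bash
python3 - <<'E'
from h import *
s=get_state(); print(s['clock'],s['tool_pos'],s['contact_force'])
im,c=save('scene','s6.png'); wi,wc=save('wrist','w6.png')
a=cv2.resize(im[155:255,205:305,::-1],(390,390),interpolation=cv2.INTER_CUBIC); b=cv2.resize(wi[130:360,140:370,::-1],(390,390))
cv2.imwrite('pics/c6.png',np.hstack([a,b]))
E
```

```text
6.45 [576.22367049  -7.99354865  90.38966703] [-2.20701911 -0.46149103  4.21244039]
```

View pics/c6.png

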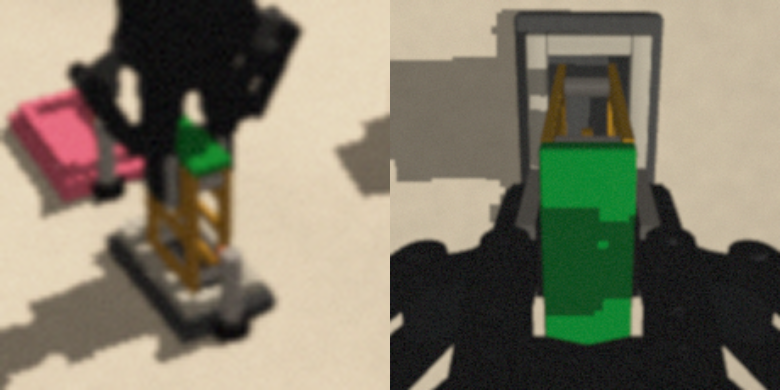

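The frame stands inside the kerb with a gap at the near end (crop 590,60), upright. Time to release.

>>> apply_moves(increments=[[0, 0, 0, 0, 0, 0, 32], [0, 0, 0, 0, 0, 0, 38], [0, 0, 0, 0, 0, 0, 46], [0, 0, 0, 0, 0, 0, 50], [0, 0, 0, 0, 0, 0, 50]])

```text
clock: 6.97
tool_pos: [575.9, -8.0, 89.0]
eef_rot: [-3.142, -0.0, -3.103]
contact_force: [1.0, -0.3, 0.9]
opening: 0.502
finger_force: 0.0
```

>>> apply_moves(increments=[[0, 0, 0.01, 0, 0, 0, 50], [0, 0, 0.03, 0, 0, 0, 50], [0, 0, 0.06, 0, 0, 0, 50], [0, 0, 0.09, 0, 0, 0, 50], [0, 0, 0.09, 0, 0, 0, 50]])

```text
clock: 7.38
tool_pos: [579.6, -8.1, 185.8]
eef_rot: [3.141, 0.011, -3.103]
contact_force: [1.0, 0.2, -0.2]
opening: 0.498
finger_force: 0.0
```

```bash
cat > w3.py <<'E'
exec(open('w.py').read()); blobs(52,75,103)
E
python3 w3.py w7.png; python3 - <<'E'
from h import *
im,c=save('scene','s7.png'); t,_=save('top','t7.png')
wi=cv2.imread('pics/w7.png')
a=cv2.resize(im[155:255,205:305,::-1],(390,390),interpolation=cv2.INTER_CUBIC); b=cv2.resize(wi[100:330,140:370],(390,390))
cv2.imwrite('pics/c7.png',np.hstack([a,b]))
E
```

```text
7.3833 [579.6  -8.1 185.8] [ 3.1414  0.0108 -3.1033] 0.49837766799188804 25.0 [ 1.   0.2 -0.2] 0.0
cam [501.4 -11.2 303.3] [ 0.311  0.013 -0.95 ] tcp px [256.  267.6]
blob px [416. 285.] 103 [648.8 129. ] [37.6 23.1] 70.6
blob px [256. 196.] 103 [573.1  -8. ] [59.8 23.9] 2.5
```

View pics/c7.png

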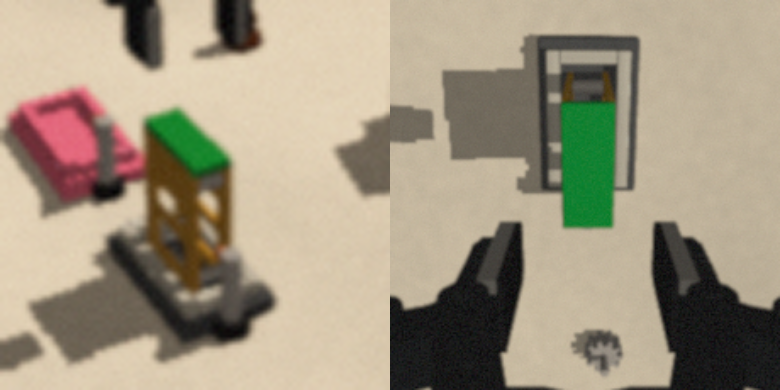

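The frame stands free, upright and flat (strip 59.8 x 23.9 at (573,-8)). On to the green key, with the gripper shut.

>>> apply_moves(increments=[[-0.008, -0.035, 0, 0, 0, 0, 0], [-0.016, -0.07, 0, 0, 0, 0, 0], [-0.024, -0.105, 0, 0, 0, 0, 0], [-0.032, -0.14, 0, 0, 0, 0, 0], [-0.04, -0.175, 0, 0, 0, 0, 0]])

```text
clock: 7.95
tool_pos: [534.4, -184.1, 177.9]
eef_rot: [3.141, -0.003, -3.103]
contact_force: [1.4, -0.3, -0.7]
opening: -0.001
finger_force: 0.0
```

>>> apply_moves(increments=[[-0.008, -0.035, 0, 0, 0, 0, 0], [-0.016, -0.07, 0, 0, 0, 0, 0], [-0.024, -0.105, 0, 0, 0, 0, 0], [-0.032, -0.125, 0, 0, 0, 0, 0], [-0.032, -0.125, 0, 0, 0, 0, 0]])

```text
clock: 8.37
tool_pos: [499.9, -314.0, 177.9]
eef_rot: [-3.14, -0.004, -3.112]
contact_force: [-0.0, -1.0, -0.4]
opening: -0.001
finger_force: 0.0
```

>>> apply_moves(increments=[[0, 0, -0.02, 0, 0, 0, 0], [0, 0, -0.04, 0, 0, 0, 0], [0, 0, -0.04, 0, 0, 0, 0], [0, 0, -0.04, 0, 0, 0, 0]])

```text
clock: 8.7
tool_pos: [503.0, -306.7, 137.5]
eef_rot: [3.139, -0.004, -3.102]
contact_force: [0.2, -0.5, 0.3]
opening: -0.003
finger_force: 0.0
```

```bash
cat > w4.py <<'E'
exec(open('w.py').read()); blobs(52,75,70); blobs(100,122,70); blobs(0,6,58.5); blobs(20,28,70,150,110)
E
python3 w4.py w8.png
```

```text
8.7 [ 503.  -306.7  137.5] [ 3.1392 -0.0039 -3.1023] -0.0025163734871439247 25.0 [ 0.2 -0.5  0.3] 0.0
cam [ 426.5 -310.1  256.1] [ 0.297  0.015 -0.955] tcp px [256.1 267.6]
blob px [251. 210.] 70 [ 500.6 -309.9] [25.  34.3] 86.0
blob px [  5. 312.] 70 [ 596.6 -502.4] [13.3 45.5] 77.1
blob px [304. 217.] 70 [ 503.7 -271.4] [27.4 34.7] 86.2
blob px [353. 219.] 58.5 [ 508.9 -231.6] [27.1 33.3] 86.1
blob px [411. 229.] 70 [ 510.4 -193.6] [29.2 33.4] 85.3
```

View pics/w8.png

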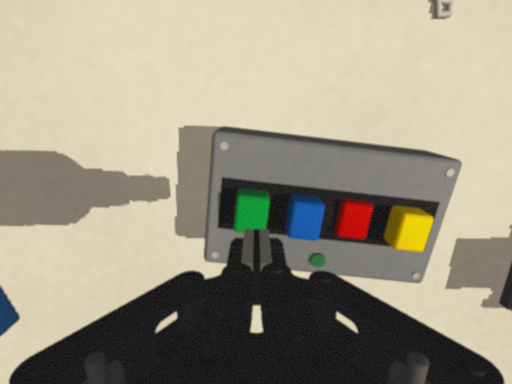

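Green key at (251,210), blue at (304,217), red (latched) at (353,219), yellow at (411,229). The green key sits just ahead of the fingertips, so only about 1 mm of correction is needed.

>>> apply_moves(increments=[[-0.001, -0.0015, -0.02, 0, 0, 0, 0], [-0.001, -0.0015, -0.038, 0, 0, 0, 0], [-0.001, -0.0015, -0.046, 0, 0, 0, 0], [-0.001, -0.0015, -0.05, 0, 0, 0, 0], [-0.001, -0.0015, -0.05, 0, 0, 0, 0]])

```text
clock: 9.17
tool_pos: [503.1, -309.2, 89.4]
eef_rot: [3.141, -0.0, -3.103]
contact_force: [-1.6, 0.8, 0.8]
opening: -0.004
finger_force: 0.7
```

>>> apply_moves(increments=[[0, 0, -0.003, 0, 0, 0, 0], [0, 0, -0.006, 0, 0, 0, 0], [0, 0, -0.0075, 0, 0, 0, 0], [0, 0, -0.0075, 0, 0, 0, 0]])

```text
clock: 9.5
tool_pos: [503.6, -309.7, 82.2]
eef_rot: [-3.141, 0.001, -3.103]
contact_force: [1.0, 0.1, 2.9]
opening: 0.0
finger_force: 1.0
```

Only spring force (about 3 N) so far; I'll go on in small steps to the stop.

>>> apply_moves(increments=[[0, 0, -0.001, 0, 0, 0, 0], [0, 0, -0.0015, 0, 0, 0, 0], [0, 0, -0.0015, 0, 0, 0, 0]])

```text
clock: 9.75
tool_pos: [503.6, -309.7, 81.1]
eef_rot: [-3.141, 0.001, -3.103]
contact_force: [-0.3, 1.0, 5.8]
opening: 0.003
finger_force: 2.7
```

>>> apply_moves(increments=[[0, 0, -0.001, 0, 0, 0, 0], [0, 0, -0.0015, 0, 0, 0, 0], [0, 0, -0.0015, 0, 0, 0, 0]])

```text
clock: 10.0
tool_pos: [503.7, -309.7, 80.9]
eef_rot: [-3.141, 0.002, -3.103]
contact_force: [-2.8, 2.4, 15.4]
opening: -0.002
finger_force: 7.7
```

Hard stop reached (15 N). I'll raise straight up and check.

>>> apply_moves(increments=[[0, 0, 0.005, 0, 0, 0, 0], [0, 0, 0.02, 0, 0, 0, 0], [0, 0, 0.045, 0, 0, 0, 0], [0, 0, 0.07, 0, 0, 0, 0], [0, 0, 0.07, 0, 0, 0, 0]])

```text
clock: 10.42
tool_pos: [505.0, -311.1, 153.3]
eef_rot: [-3.138, 0.006, -3.103]
contact_force: [1.2, -0.8, 0.5]
opening: -0.001
finger_force: 0.0
```

>>> apply_moves(increments=[[0, 0, 0.03, 0, 0, 0, 0], [0, 0, 0.03, 0, 0, 0, 0], [0, 0, 0.03, 0, 0, 0, 0]])

```text
clock: 10.67
tool_pos: [503.4, -309.9, 179.8]
eef_rot: [-3.14, 0.002, -3.103]
contact_force: [0.7, 0.2, -0.1]
opening: -0.002
finger_force: 0.0
```

```bash
python3 w4.py w9.png; python3 - <<'E'
from h import *
im,_=save('scene','s9.png')
a=im[135:285,85:285,::-1]; b=cv2.imread('pics/w9.png')
cv2.imwrite('pics/c9.png',np.hstack([cv2.resize(a,(400,300),interpolation=cv2.INTER_CUBIC),cv2.resize(b,(400,300))]))
E
```

```text
10.6667 [ 503.4 -309.9  179.8] [-3.1404e+00  2.2000e-03 -3.1031e+00] -0.0022688880994446467 25.0 [ 0.7  0.2 -0.1] 0.0
cam [ 426.2 -312.9  298. ] [ 0.303  0.012 -0.953] tcp px [256.1 267.6]
blob px [256. 190.] 70 [ 498.8 -310. ] [24.2 31. ] 84.7
blob px [ 14. 267.] 70 [ 589.5 -525.2] [ 45.7 123.8] 76.7
blob px [301. 197.] 70 [ 503.8 -271.1] [27.4 33.6] 85.5
blob px [345. 201.] 58.5 [ 511.  -228.5] [31.1 35.8] 85.4
blob px [392. 208.] 70 [ 510.7 -190.7] [24.8 32.4] 87.3
```

View pics/c9.png

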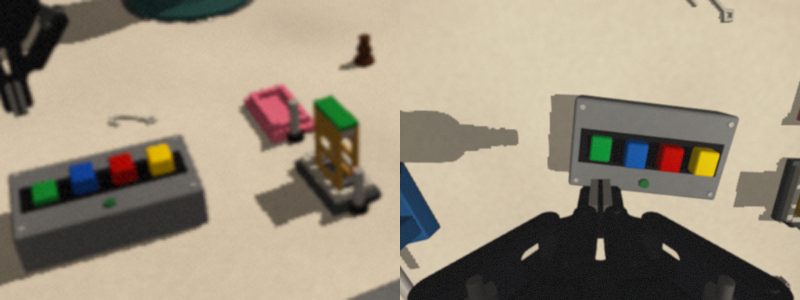

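The scene crop shows the green key low at (45,193), with red popped up at (122,168) level with blue and yellow. The frame still stands upright in the seat, and the arm touches nothing.

```bash
python3 -c "
from bench import *
print(sign_off())"
```

```text
the job is handed in; nothing more can be done
None
```

The green-strip frame stands upright and flat in the test seat's pocket, the green key is latched down with the red key popped up, and the job was handed in after about 11 s on the robot's clock.

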